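# Hold a drain tap pressed on the stock pot for the cook to fasten

### The job

The stock pot's drain tap is going back on: pick the tap up from the cutting board with its spout kept down, push its threaded shank into the collar low on the pot's side until the flange meets the black rubber seal, and press it on squarely with a steady force of about 10 N, which squeezes the seal about half way in (never more than 25 N). Keep that push steady for three seconds and finish while still holding the tap and pressing, so that the cook can spin the nut on from inside the pot. Leave the nut and everything else where they are.

Things in the scene. Friction and masses are not known exactly. Their poses are not given: they have to be found in the camera images.
- tap: Steel drain tap, about 0.35 kg, free, standing on its spout on the board. Origin: centre of the spout's mouth (foot 38 mm wide); z up, x along the threaded shank. A square body 28 x 28 mm with flat sides spans 26 to 64 mm above the origin. The black lever on top reaches 95 mm up and back to x = -65 mm; 15 mm wide, it fits between fingers that close along the tap's y.
- grip (a point): Point to grip the tap: middle of the square body, on the shank's axis, 44 mm above the tap's origin. Grip the two flat y sides from above; nothing else lies beside them. Axes as the tap's.
- flange (a point): Centre of the flange face that meets the seal: 47 mm from the tap's vertical axis along its x, 44 mm above its origin. The round flange is 43 mm wide, 5 mm thick; a neck 23 mm thick joins it to the body.
- nose (a point): Centre of the shank's free end, 92 mm from the tap's vertical axis along its x, 44 mm above its origin. The shank is 20 mm thick and stands 45 mm out of the flange, its last 7 mm tapered to 12 mm.
- pot: Open round stainless steel stock pot, 216 mm across, 138 mm high, too heavy to budge, on the grate of one back burner (a steel mixing bowl, no collar, stands on the other). Origin: centre of its underside; z up; x points from the drain collar through the pot, so the tap goes on along the pot's +x with its own x parallel to it. Two loop handles at +y and -y.
- collar (a point): Centre of the seal's outer face at rest, on the axis of the drain collar: pot x = -136 mm, 70 mm above the underside. Axes as the pot's. The collar is a steel ring 54 mm across that stands 20 mm out of the wall on the pot's -x side; its bore is 25 mm wide and goes through the wall.
- seal (a joint): How far the black rubber seal is pressed into the collar, in m: 0 at rest, standing 8 mm out of the collar. A ring 43 mm across with a 27 mm hole; it yields along the pot's +x like a spring, 1 mm for each 2.5 N (10 N is 4 mm), to a hard stop at 7.2 mm.
- work_board: Plastic cutting board, 250 x 360 mm, 11 mm thick, lying across the grates of the two front burners, its top 46 mm above the range top; does not move. Origin: centre of its underside.
- back_nut: Steel nut with two wings, 58 mm across, 9 mm high, lying on the board. To be left alone.
- garlic_1: Garlic bulb, 54 mm, on the board. To be left alone.
- mug_1: Mug with a handle, 92 mm across, 93 mm high, on the range. To be left alone. Origin: centre of its underside, as for the next four.
- tape: Roll of masking tape, 93 mm across, 24 mm high, lying flat. To be left alone.
- cup: Measuring cup with a flat handle, 158 mm long, 42 mm high. To be left alone.
- marker_1: Marker pen, 135 mm long. To be left alone.
- tin: Closed food tin, 75 mm across, 110 mm high. To be left alone.

How it is judged:
By the outcome, as a careful person would: the job done as asked, in the order asked, and still so for the second after the job is handed in, while the arm keeps its last pose, push and grip.
It also fails if it takes over 51 s, if anything falls off the work surface, if the arm or the gripper's body presses on something with over 40 N, if the wrist force passes 120 N, or if a joint passes its speed limit or range.

### The arm

A 6-joint arm with a two-finger parallel gripper is mounted at the origin on a cart in front of the work surface, level with it; the furniture and walls round the work are solid. World frame = base frame: x ahead of the robot, y to its left, z up, the work surface at z = 0. Lengths are in mm, angles in rad, forces in N, time in s.
With the tool pointing down it reaches from about 275 to 750 mm from the base axis. Payload 10.2 kg.
Tool frame: the origin (TCP) lies at the very end of the fingers, on their centre line; the grasp point (between the pads) lies behind it (arm.grip_depth is the z of the grasp point in the tool frame, in mm); z points along the fingers, y is the line along which they close (so a half turn about z gives the same grasp; the last joint's range is limited). The gripper opens to 88 mm and grips with 3 to 60 N. Pads are 18 mm wide; open, the fingers measure 123 mm over their backs; the gripper's body (75 mm by 187 mm) begins 45 mm behind the grasp point.
Start: joints at [0.971, 0.313, 1.498, -0, 1.331, -0.223], TCP at [193.185, 488.171, 201.42] pointing down, gripper open.
Joint ranges: [-2.94, 2.94], [-0.97, 2.17], [0.19, 2.56], [-1.23, 4.37], [0.02, 3.11], [-2.88, 2.88]. Speed limits (rad/s): [2.39, 2.39, 3.01, 3.14, 3.14, 3.14].

### API

Orientations are given as a 3x3 rotation matrix whose columns are the frame's x, y, z axes.
In Python, from bench import arm gives the robot as it stands.
- The arm moves only by the shell command python3 -m handwheel 'ROWS'. ROWS is JSON, one flat list of numbers, 7 for each row, row after row: the shift along the tool's x, y, z normalised to -1 to 1, where 1 is 0.25 m, then the turn, a rotation vector about the tool's x, y, z normalised to -1 to 1, where 1 is pi rad, then the closure, from 0 (fully open) to 1 (shut). In form: [tx, ty, tz, wx, wy, wz, fingers, tx, ty, tz, wx, wy, wz, fingers, ...]. A call has 1 to 10 rows; each row shifts and turns the commanded pose from where the row before left it, along the tool's axes as they then stand; what a row does not reach is not made up. A row lasts 1/10 s, in which the tool goes at most 50 mm and 8.59 degrees, less where a joint would pass 70% of its speed; a pose out of reach is approached as far as the arm can. A call with a number of a shift or a turn outside -1 to 1 is refused whole. A call with a gripper value outside its range is refused whole. The fingers move at their own pace and stop on an object; the grip force is fixed at half the most. Time passes only in rows, so rows that do not move let the fingers close. It gives the time, the measured TCP pose, the force, the opening and the grip force at its end, in the units of the state.
- arm.read_state(): the state, without advancing time (a new reading comes with each control period).
- arm.capture(name): name is "side" or "top"; returns (picture, depth): 420x560x3 uint8, red, green, blue; 420x560 float32, mm along the optical axis (not along the pixel's ray), 0 where there is no reading.
- arm.get_calibration(name): a dict with "vertical_fov" (degrees; the focal length in pixels is half the picture's height over the tangent of half this angle, whatever the lens; pixels are square), "cx", "cy" (the principal point, pixels), "R" (3x3) and "t" (3): a world point X has camera coordinates R X + t. Camera axes: x right, y down, z forward; pixel columns grow to the right and rows downward; lengths in mm; the calibration is good to about 2 mm. A picture is of the moment at which its call begins. get_calibration takes no time and is no camera call.
- arm.finish_job(): hands the job in; it is judged then, once.
The state is a dict: "t": time; "qpos": joint angles; "joint_vel": joint speeds; "effort": joint torques, N m; "ee_pos": TCP position; "eef_rot": TCP orientation; "ft_force": force on the tool from outside, world axes, zero at the start; "torque": the same for the moment, N m; "gripper_width": opening from 0.0 (shut) to 1.0 (fully open); "finger_force": force on a finger pad.
Only numpy, scipy, OpenCV 4.12 (cv2) and the standard library are available. Lean on these libraries where they do the work, as an engineer would, in place of code of your own. Each camera call takes 0.05 s, during which the arm holds its last target. There are 200 camera calls.

## Working session

There is one attempt and no reset: what is moved stays moved. The work goes in short steps, Python scripts to look and compute and a shell command to move; the robot and the scene stay as the last step left them, time stands still between calls to the robot, and variables do not carry over. Pictures are saved under pics/ and viewed, at most 10 in all, crops included, and the job is handed in when it is done.

```bash
ls; mkdir -p pics; python3 - <<'E'
from bench import arm
import cv2,numpy as np
s=arm.read_state(); print({k:np.round(v,3).tolist() for k,v in s.items()}, arm.grip_depth)
for n in("side","top"):
    p,d=arm.capture(n); np.savez(f"{n}0.npz",p=p,d=d); cv2.imwrite(f"pics/{n}0.png",p[:,:,::-1])
    c=arm.get_calibration(n); print(n,{k:np.round(v,4).tolist() for k,v in c.items()})
    print((d==0).mean(),d.min(),d.max())
E
```

```text
pics
{'t': 0.0, 'qpos': [0.971, 0.313, 1.498, -0.0, 1.331, -0.223], 'joint_vel': [0.001, -0.001, 0.0, -0.001, 0.002, -0.0], 'effort': [-0.0, -40.221, -25.227, 0.069, 0.035, -0.0], 'ee_pos': [193.008, 487.928, 200.883], 'eef_rot': [[-0.93, 0.368, -0.001], [0.368, 0.93, -0.001], [0.0, -0.001, -1.0]], 'ft_force': [-0.713, 0.864, 0.019], 'torque': [0.019, 0.028, 0.015], 'finger_force': 0.0, 'gripper_width': 1.002} -18.700000000000003
side {'vertical_fov': 46.5035, 'cx': 282.644, 'cy': 204.4559, 'R': [[-0.9996, 0.0103, -0.026], [0.028, 0.3761, -0.9262], [0.0002, -0.9265, -0.3763]], 't': [528.8835, 98.5807, 1123.2539]}
0.0039115646258503405 0.0 3994.131
top {'vertical_fov': 47.7331, 'cx': 279.3318, 'cy': 200.8671, 'R': [[0.0241, -0.9996, 0.0129], [-0.9878, -0.0258, -0.1535], [0.1538, -0.0091, -0.9881]], 't': [-42.5699, 511.1249, 1170.6608]}
0.0038435374149659862 0.0 2270.6316
```

View pics/side0.png

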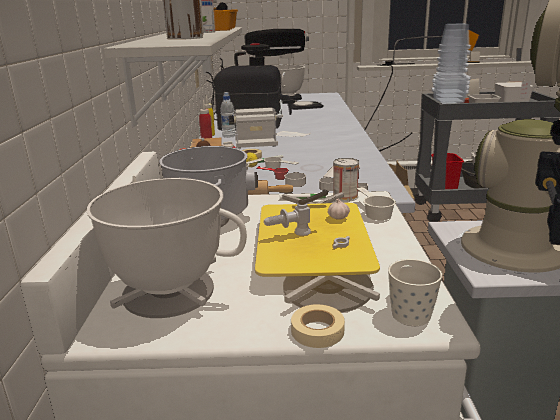

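View pics/top0.png

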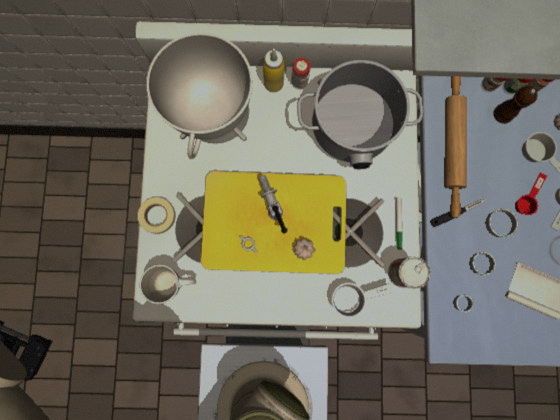

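The side view shows the pot behind the bowl, at about (205,185), and the tap at about (295,218) with its shank to the left. In the top view the tap runs from its nose at (262,178) to its lever end at (285,232). The pot is centred at about (360,108), with its collar at about (361,158).

```bash
cat > h.py <<'E'
import numpy as np,cv2
from bench import arm
def cal(n):
    c=arm.get_calibration(n); f=210/np.tan(np.radians(c["vertical_fov"]/2)); return f,c["cx"],c["cy"],np.array(c["R"]),np.array(c["t"])
def cloud(n,d):
    f,cx,cy,R,t=cal(n); v,u=np.mgrid[:420,:560]
    P=np.stack([(u-cx)/f*d,(v-cy)/f*d,d],-1); return (P-t)@R
def ray(n,u,v,z):
    f,cx,cy,R,t=cal(n); o=-R.T@t; r=R.T@np.array([(u-cx)/f,(v-cy)/f,1]); return o+r*(z-o[2])/r[2]
def circ(P):
    A=np.c_[2*P,np.ones(len(P))]; s=np.linalg.lstsq(A,(P**2).sum(1),rcond=None)[0]; return s[:2],np.sqrt(s[2]+s[:2]@s[:2])
E
python3 - <<'E'
from h import *
D=np.load("top0.npz"); p,d=D["p"],D["d"]; W=cloud("top",d)
print("range z",np.median(W[250:300,380:395].reshape(-1,3),0)); print("board",np.median(W[180:190,220:240].reshape(-1,3),0))
c=p[140:180,330:390]; 
cv2.imwrite("pics/pot_crop.png",cv2.resize(p[55:185,280:440,::-1],None,fx=4.5,fy=4.5,interpolation=cv2.INTER_CUBIC))
cv2.imwrite("pics/tap_crop.png",cv2.resize(p[165:240,240:310,::-1],None,fx=8,fy=8,interpolation=cv2.INTER_CUBIC))
sub=W[55:170,285:430]; m=np.zeros(sub.shape[:2],bool)
z=sub[...,2]; print("pot zmax",np.percentile(z,[50,90,97,99,99.8]))
# tap heights grid
print(np.round(W[172:236:4,254:294:3,2]).astype(int))
print(np.round(W[140:176:3,340:386:3,2]).astype(int))
S=np.load("side0.npz"); q=S["p"]
cv2.imwrite("pics/side_crop.png",cv2.resize(q[140:260,150:350,::-1],None,fx=4,fy=4,interpolation=cv2.INTER_CUBIC))
E
```

```text
range z [ 332.11667818 -310.59562787    1.22163391]
board [550.37358784  98.51660299  43.90230337]
pot zmax [  39.88113408  152.20754786  175.13984924  444.33738272 1235.71102301]
[[ 43  40   2   8   4   0  -2   4   1   2  -4   0   0   2]
 [ 50  43  95  98  44  43  45  44  44  45  40  43  43  45]
 [ 44  45  94 101 100  43  50  40  45  42  43  41  46  46]
 [ 44  46  44  99  98  88  46  41  45  41  47  46  40  43]
 [ 43  46  47  91  98  99  49  45  46  41  44  44  43  41]
 [ 43  48  49  43 109 109  99  82  46  43  43  42  42  44]
 [ 44  42  44  92  95 101 103  44  44  47  45  43  37  44]
 [ 46  41  40  43  46 101 101  98  43  40  45  40  44  44]
 [ 44  44  44  44  42 100 112 117 110  42  40  45  42  44]
 [ 43  44  42  39  46 103 122 132 125 103  46  40  42  43]
 [ 42  45  39  46  43  55 112 122 125 108  43  41  45  47]
 [ 40  40  46  42  45  49  94  82 130  46  46  47  48  42]
 [ 41  44  42  43  39  43  42  48 125 127  44  47  41  45]
 [ 39  43  49  44  47  44  45  45  48 134 134  44  46  42]
 [ 42  45  40  45  40  43  44  47  44 134 139  40  43  42]
 [ 47  43  44  41  44  43  43  43  
[... 345 characters left out ...]
5  136
   100   -4]
 [ 103  112  117  129  137  133  146  138  139  138  129  122  108   81
    -6    0]
 [  80   93   96  108  119  129  128  133  126  127  122   81   56    0
     3    0]
 [  55   64   70   76  120  127  128  128  131  128  124    3    3   -2
     3   -2]
 [   1   -1   44   49  117  123  127  131  131 1236  123    2    3   -6
     2    2]
 [   1    0    1   -3  101  116  122  124  127  126  109   -3    0   -2
    -2    2]
 [  -3   -3   -6   -2    0  107   91   92   95   97   -1    5    0   -1
     2   -2]
 [   0   -2   -2   -3    4    0   -2    0   -2    0    1    0   -4    0
     1    0]
 [   0    3    1   -2    2   -2    3   -1   -1   -2    1    0   -1    3
     2   -4]]
```

View pics/pot_crop.png

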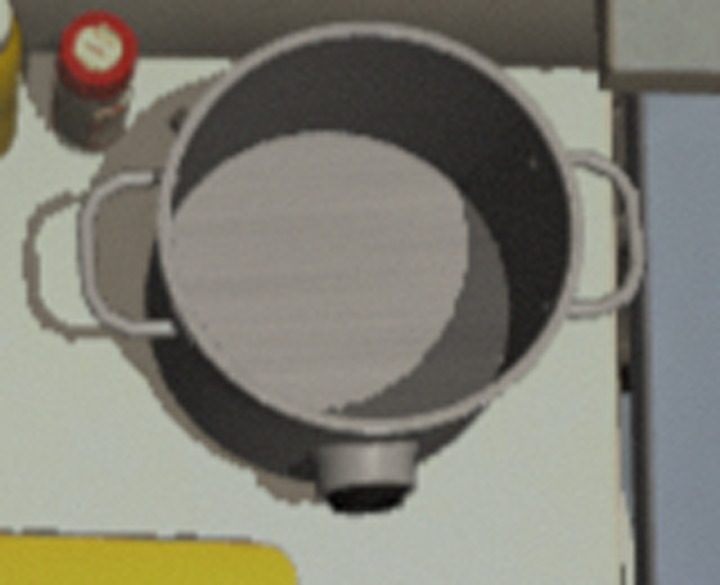

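View pics/tap_crop.png

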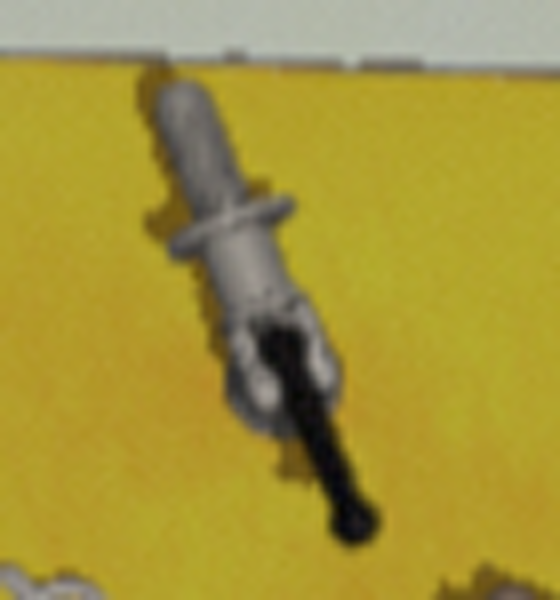

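View pics/side_crop.png

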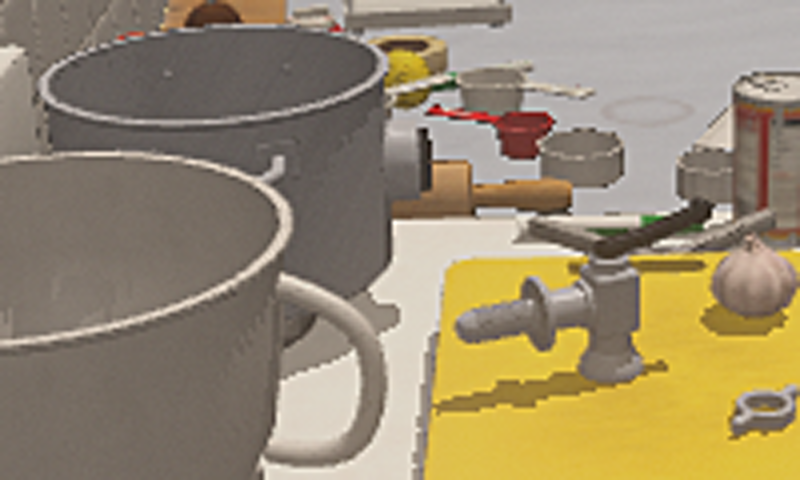

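The crops confirm the layout. The seal is the black band at about (352–371, 163–169) in the full image. The tap's shank leads up and left from the body, with the nose at about (263,175) and the flange centre at about (269,193). Next I'll measure these precisely.

```bash
cat > m.py <<'E'
from h import *
D=np.load("top0.npz"); p,d=D["p"].astype(int),D["d"]; W=cloud("top",d)
hsv=cv2.cvtColor(D["p"],cv2.COLOR_RGB2HSV).astype(int)
# pot rim
m=np.zeros((420,560),np.uint8); m[55:170,285:430]=((W[...,2]>163)&(W[...,2]<185))[55:170,285:430]
P=W[m>0]; c=np.median(P,0)[:2]
for k in range(6):
    r=np.hypot(*(P[:,:2]-c).T); k_=(abs(r-106)<(40 if k<2 else 12 if k<4 else 5)); c,R=circ(P[k_][:,:2])
print("rim",c,R,"z",np.median(P[k_][:,2]),k_.sum())
h=P[(r>120)]; h=h[np.hypot(*(h[:,:2]-c).T)<170]
for s in(1,-1):
    q=h[(h[:,1]-c[1])*s>0]; print("handle",len(q),q.mean(0) if len(q) else 0)
# handles at other z
V=hsv[...,2]
# seal: dark pixels
sm=np.zeros((420,560),np.uint8); sm[158:172,345:380]=((V<60)&(W[...,2]<150)&(W[...,2]>60))[158:172,345:380]
for v in range(150,172):
    row=(W[v,340:390,2]>85)&(W[v,340:390,2]<150); u=np.where(row)[0]+340
    g=V[v,345:380]
    print(v,u.min() if len(u) else 0,u.max() if len(u) else 0, g.tolist())
E
python3 m.py; python3 - <<'E'
from h import *
D=np.load("top0.npz"); hsv=cv2.cvtColor(D["p"],cv2.COLOR_RGB2HSV).astype(int)
W=cloud("top",D["d"])
m=(((hsv[...,1]<110))&(W[...,2]>65))
for v in range(172,236):
    u=np.where(m[v,250:296])[0]+250
    print(v,u.min() if len(u) else 0,u.max() if len(u) else 0,len(u),end=' | ')
E
```

```text
rim [ 725.16357361 -216.4636507 ] 107.49766566939304 z 172.0299340194166 888
handle 0 0
handle 0 0
150 340 381 [52, 51, 52, 53, 52, 53, 61, 75, 92, 103, 110, 114, 114, 123, 132, 139, 162, 161, 164, 163, 160, 148, 138, 134, 129, 115, 108, 105, 101, 92, 81, 64, 60, 61, 60]
151 340 380 [51, 49, 54, 52, 55, 48, 57, 53, 58, 58, 60, 65, 69, 77, 87, 94, 117, 119, 118, 117, 112, 103, 89, 90, 86, 72, 59, 56, 60, 60, 62, 59, 61, 59, 56]
152 340 378 [55, 54, 52, 55, 56, 54, 57, 56, 54, 54, 57, 53, 55, 57, 59, 61, 63, 62, 66, 70, 63, 62, 63, 68, 67, 62, 63, 61, 57, 62, 61, 61, 58, 58, 60]
153 340 376 [53, 55, 53, 55, 55, 56, 60, 61, 66, 68, 79, 80, 83, 88, 88, 91, 90, 101, 115, 110, 106, 104, 108, 118, 115, 108, 101, 89, 59, 59, 61, 57, 59, 64, 88]
154 340 374 [56, 54, 57, 55, 57, 64, 75, 84, 91, 97, 108, 114, 121, 125, 128, 135, 144, 149, 160, 147, 143, 138, 138, 140, 134, 126, 114, 96, 62, 59, 58, 60, 76, 120, 155]
155 342 372 [54, 55, 53, 47, 55, 65, 77, 89, 100, 106, 115, 123, 131, 135, 142, 151, 162, 172, 170, 159, 151, 147, 148, 139, 133, 123, 108, 84, 57, 60, 62, 81, 121, 166, 186]
156 34
[... 3122 characters left out ...]
74 11 | 193 263 273 11 | 194 262 273 12 | 195 261 274 14 | 196 261 274 14 | 197 266 274 9 | 198 266 275 10 | 199 266 275 10 | 200 267 276 10 | 201 267 277 11 | 202 268 278 11 | 203 268 278 11 | 204 268 279 12 | 205 268 279 12 | 206 268 279 12 | 207 269 280 12 | 208 269 280 12 | 209 269 281 13 | 210 269 281 13 | 211 270 281 12 | 212 270 281 12 | 213 270 281 12 | 214 271 280 9 | 215 271 280 10 | 216 272 280 9 | 217 277 279 3 | 218 277 280 4 | 219 278 280 3 | 220 279 280 2 | 221 279 281 3 | 222 280 281 2 | 223 280 281 2 | 224 281 282 2 | 225 281 282 2 | 226 281 283 2 | 227 282 283 2 | 228 283 284 2 | 229 283 285 3 | 230 282 285 4 | 231 283 285 3 | 232 0 0 0 | 233 0 0 0 | 234 0 0 0 | 235 0 0 0 |
```

```bash
python3 - <<'E'
from h import *
f,cx,cy,R,t=cal("top"); print("cam",-R.T@t)
D=np.load("top0.npz"); W=cloud("top",D["d"]); p=D["p"]
c=np.array([725.2,-216.5])
for v,l,r in((157,349.6,371.6),(159,349.9,371.3),(161,350.2,371.5)):
    a=ray("top",l,v,106)[:2]; b=ray("top",r,v,106)[:2]; m=(a+b)/2; e=c-m; print("collar",a,b,m,np.hypot(*(a-b)),np.degrees(np.arctan2(e[1],e[0])),np.hypot(*e))
# seal face centre from depth: points on collar
m=(W[...,2]>85)&(W[...,2]<150); m[:157]=0;m[172:]=0;m[:,:345]=0;m[:,378:]=0
P=W[m]; print("collar cloud",P.mean(0),P[:,2].max(),np.percentile(P[:,:2],[1,50,99],axis=0))
# handles
rr=np.hypot(W[...,0]-c[0],W[...,1]-c[1]); hm=(rr>113)&(rr<175)&(W[...,2]>110)&(W[...,2]<180); hm[150:]=0
for s in(1,-1):
    q=hm&((W[...,1]-c[1])*s>60); P=W[q]; print("handle",len(P),np.median(P,0)); far=P[np.hypot(*(P[:,:2]-c).T)>np.percentile(np.hypot(*(P[:,:2]-c).T),50)]
    e=far.mean(0)[:2]-c; print(far.mean(0),np.degrees(np.arctan2(e[1],e[0]))-90*s, (far.mean(0)-far.min(0)))
# tap
rows=np.array([(179,259.6,266.4),(181,260.3,267.3),(183,261,268.2),(185,261.9,268.6),(187,262.8,269.6),(189,263.3,270.4)])
Q=np.array([ray("top",(l+r)/2,v,90)[:2] for v,l,r in rows]); 
vx,vy,x0,y0=cv2.fitLine(Q.astype(np.float32),cv2.DIST_L2,0,.01,.01).ravel(); print("shank dir",np.degrees(np.arctan2(vy,vx)),Q)
print("flange mid",ray("top",269.1,193.4,90),ray("top",261,196,90),ray("top",276,190.3,90))
print("tip",ray("top",262.8,175,90),"knob",ray("top",284.2,230,138),"lever front",ray("top",275.5,208,128))
S=np.load("side0.npz"); V=cloud("side",S["d"])
for u,v,n in((267,222,'nose'),(286,218,"flange"),(306,212,"body"),(256,180,"seal"),(251,180,"collar")): print(n,np.round(np.median(V[v-1:v+2,u-1:u+2].reshape(-1,3),0)))
E
```

```text
cam [ 325.8460935   -18.71576402 1235.71102301]
collar [ 614.89847328 -198.51421914] [ 616.37743798 -252.51272614] [ 615.63795563 -225.51347264] 54.01875687895202 4.703029843356625 109.93218025658231
collar [ 609.89157208 -199.25642042] [ 611.32622433 -251.74728182] [ 610.60889821 -225.50185112] 52.51046332298944 4.491719074961287 114.94413396886492
collar [ 604.89124375 -199.99764737] [ 606.31526278 -252.20920722] [ 605.60325326 -226.10342729] 52.23097560118457 4.590909135653399 119.98169712738319
collar cloud [ 599.9855103  -223.14351556  118.03221445] 135.163812688209 [[ 590.02493297 -251.57032791]
 [ 599.26272389 -222.91617002]
 [ 612.58034294 -198.96052098]]
handle 223 [712.12858897 -78.44907657 145.60106305]
[716.62515784 -72.19988554 145.16220291] 3.4007263186842067 [39.67105131 15.76165908 35.1193005 ]
handle 207 [ 736.36303639 -356.19042616  146.2167699 ]
[ 736.66933921 -361.55584352  145.91666204] 4.520882296099842 [38.14632064  7.26428364  5.53962842]
shank dir 22.461082 [[557.57326416  12.21840034]
 [552.61721088  10.10611803]
 [547.66746354   7.99652333]
 [542.71422523   6.25759464]
 [537.78683859   3.78537625]
 [532.84620558   2.05134736]]
flange mid [522.05189061  -3.76221164  90.        ] [515.08166232  15.86011924  90.        ] [530.20351066 -20.45539055  90.        ]
tip [567.59692319  13.00584552  90.        ] knob [428.68680803 -41.74652229 138.        ] lever front [481.05525601 -20.28734079 128.        ]
nose [561.  23.  92.]
flange [519.  15.  96.]
body [474.  -6. 100.]
seal [ 594. -204.  109.]
collar [ 606. -199.  113.]
```

Measurements, all consistent with the sizes given:
- **Tap:** yaw about 22.5°, body axis at (482.5, -19).
- **Pot:** yaw about 4.4°, seal face at (589.6, -227, 106).

Now I'll move toward the tap.

```bash
python3 -m handwheel '[-0.07,-0.056,0,0,0,0,0, -0.14,-0.112,0,0,0,0,0, -0.14,-0.112,0,0,0,0,0, -0.14,-0.112,0,0,0,0,0, -0.14,-0.112,0,0,0,0,0, -0.14,-0.112,0,0,0,0,0, -0.14,-0.112,0,0,0,0,0, -0.14,-0.112,0,0,0,0,0, -0.14,-0.112,0,0,0,0,0, -0.14,-0.112,0,0,0,0,0]'
python3 -m handwheel '[-0.14,-0.112,0,0,0,0,0, -0.14,-0.112,0,0,0,0,0, -0.14,-0.112,0,0,0,0,0, 0,0,0,0,0,-0.035,0, 0,0,0,0,0,-0.035,0, 0,0,0,0,0,-0.035,0, 0,0,0,0,0,-0.035,0, 0,0,0,0,0,-0.035,0, 0,0,0,0,0,-0.035,0, 0,0,0,0,0,-0.035,0]'
cat > st.py <<'E'
from h import *
import sys
s=arm.read_state(); Rt=s["eef_rot"]; Rt=np.array(Rt)
print("t",round(s["t"],2),"tcp",np.round(s["ee_pos"],1),"yaw_y",round(float(np.degrees(np.arctan2(Rt[1,1],Rt[0,1]))),2),"z",np.round(Rt[:,2],4),"F",np.round(s["ft_force"],1),"T",np.round(s["torque"],2),"w",np.round(s["gripper_width"],3),s["finger_force"])
if len(sys.argv)>3:
    g=np.array(sys.argv[1:4],float); print("units",np.round(Rt.T@(g-s["ee_pos"])/250,4))
E
python3 -m handwheel '[0,0,0,0,0,0,0]' ; python3 st.py 482.5 -19 75
```

```text
t: 1.1
ee_pos: [404.9, 116.7, 201.4]
eef_rot: [[-0.93, 0.368, -0.0], [0.368, 0.93, 0.0], [0.0, -0.0, -1.0]]
ft_force: [0.9, 1.1, 0.3]
gripper_width: 1.003
finger_force: 0.0
t: 2.1
ee_pos: [471.0, 1.8, 201.1]
eef_rot: [[-0.922, -0.387, -0.001], [-0.387, 0.922, 0.0], [0.001, 0.0, -1.0]]
ft_force: [0.9, 0.6, -0.3]
gripper_width: 1.0
finger_force: 0.0
t: 2.2
ee_pos: [471.1, 1.8, 201.2]
eef_rot: [[-0.923, -0.384, -0.001], [-0.384, 0.923, 0.0], [0.0, 0.0, -1.0]]
ft_force: [-0.1, -1.1, -0.3]
gripper_width: 0.999
finger_force: 0.0
t 2.2 tcp [471.1   1.8 201.2] yaw_y 112.56 z [-5.e-04  1.e-04 -1.e+00] F [-0.1 -1.1 -0.3] T [ 0.08 -0.   -0.05] w 0.999 0.0
units [-0.0106 -0.0945  0.5047]
```

```bash
python3 -m handwheel '[-0.0106,-0.0945,0,0,0,0,0, 0,0,0.1,0,0,0,0, 0,0,0.1,0,0,0,0, 0,0,0.1,0,0,0,0, 0,0,0.1,0,0,0,0, 0,0,0.06,0,0,0,0, 0,0,0.04,0,0,0,0, 0,0,0,0,0,0,0]' && python3 st.py 482.5 -19 75
python3 - <<'E'
from h import *
a=arm.capture("top")[0]; b=arm.capture("side")[0]
A=cv2.resize(a[165:240,240:320,::-1],(480,450),interpolation=cv2.INTER_CUBIC);B=cv2.resize(b[185:245,255:315,::-1],(450,450)) 
B=cv2.resize(b[175:255,250:306,::-1],(315,450))
cv2.imwrite("pics/grip.png",np.hstack([A,B]))
E
```

```text
t: 3.0
ee_pos: [482.1, -18.9, 75.5]
eef_rot: [[-0.924, -0.381, -0.002], [-0.381, 0.924, 0.001], [0.002, 0.001, -1.0]]
ft_force: [-0.4, 0.7, 0.2]
gripper_width: 0.994
finger_force: 0.0
t 3.0 tcp [482.1 -18.9  75.5] yaw_y 112.42 z [-2.1e-03  6.0e-04 -1.0e+00] F [-0.4  0.7  0.2] T [ 0.08  0.   -0.03] w 0.994 0.0
units [-0.0012 -0.0009  0.002 ]
```

View pics/grip.png

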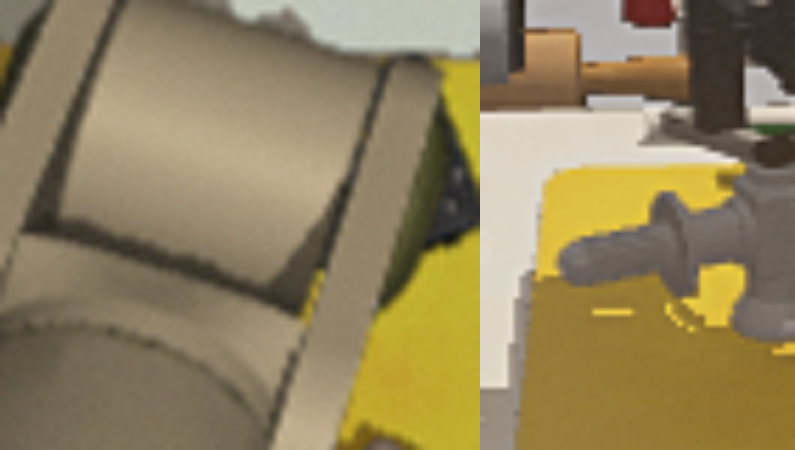

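The top view is blocked by the arm. The side view shows the tap undisturbed below the gripper, so I'll close and lift slightly.

```bash
python3 -m handwheel '[0,0,0,0,0,0,1, 0,0,0,0,0,0,1, 0,0,0,0,0,0,1, 0,0,0,0,0,0,1, 0,0,0,0,0,0,1, 0,0,0,0,0,0,1, 0,0,0,0,0,0,1, 0,0,0,0,0,0,1, 0,0,0,0,0,0,1]' && python3 st.py 482.5 -19 75
```

```text
t: 4.0
ee_pos: [482.7, -18.9, 76.4]
eef_rot: [[-0.924, -0.383, -0.0], [-0.383, 0.924, 0.0], [0.0, 0.0, -1.0]]
ft_force: [-0.2, 0.7, 0.4]
gripper_width: 0.234
finger_force: 30.0
t 4.0 tcp [482.7 -18.9  76.4] yaw_y 112.51 z [-1.e-04  2.e-04 -1.e+00] F [-0.2  0.7  0.4] T [0.2  0.09 0.01] w 0.234 30.021283328533173
units [0.0007 0.     0.0057]
```

```bash
python3 -m handwheel '[0,0,-0.03,0,0,0,1, 0,0,-0.06,0,0,0,1, 0,0,-0.06,0,0,0,1, 0,0,-0.06,0,0,0,1, 0,0,-0.03,0,0,0,1, 0,0,0,0,0,0,1, 0,0,0,0,0,0,1]' && python3 st.py
python3 - <<'E'
from h import *
b,d=arm.capture("side"); np.savez("side1.npz",p=b,d=d)
cv2.imwrite("pics/lift.png",cv2.resize(b[130:250,230:350,::-1],(600,600),interpolation=cv2.INTER_CUBIC))
E
```

```text
t: 4.7
ee_pos: [482.3, -19.0, 135.8]
eef_rot: [[-0.924, -0.383, -0.001], [-0.383, 0.924, 0.0], [0.001, 0.001, -1.0]]
ft_force: [0.0, -0.3, -3.5]
gripper_width: 0.228
finger_force: 30.0
t 4.7 tcp [482.3 -19.  135.8] yaw_y 112.51 z [-1.e-03  2.e-04 -1.e+00] F [ 0.  -0.3 -3.5] T [0.08 0.05 0.01] w 0.228 29.985238015651703
```

View pics/lift.png

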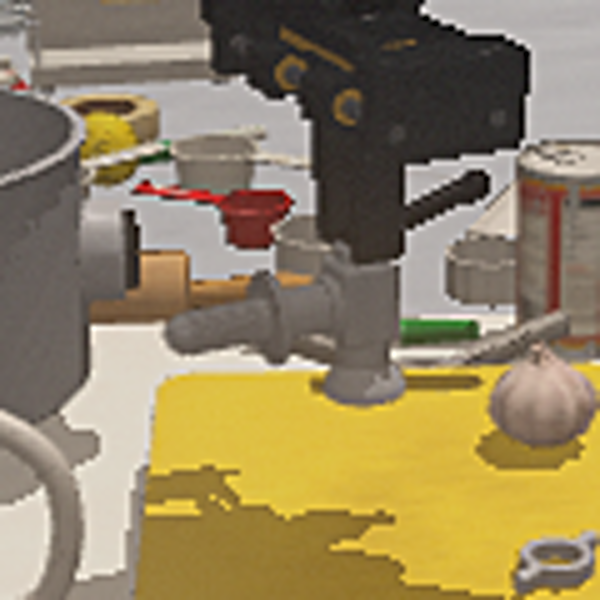

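```bash
python3 - <<'E'
from h import *
f,cx,cy,R,t=cal("side")
def pr(X): c=R@np.array(X)+t; return np.round([cx+f*c[0]/c[2],cy+f*c[1]/c[2]],1)
def crop(q): return np.round((q-[230,130])*5)
x=np.array([.924,.383,0]);y=np.array([-.383,.924,0]);z=np.array([0,0,1])
o=np.array([482.3,-19,135.8-75.5+46])   # expected tap origin if no slip
print("tcp",crop(pr([482.3,-19,135.8])),"near finger tip outer",crop(pr(np.array([482.3,-19,135.8])+14*y)))
for n,P in dict(foot=o,grip=o+44*z,top=o+64*z,flange=o+47*x+44*z,nose=o+92*x+44*z,lever=o-65*x+90*z).items(): print(n,crop(pr(P)))
S=np.load("side1.npz"); V=cloud("side",S["d"])
for n,(u,v) in dict(finger=(360,235),body=(370,320),nose=(180,335),shank=(220,325),flange=(268,300),foot=(365,385),seal=(130,250)).items():
    u=230+u//5; v=130+v//5; print(n,np.round(np.median(V[v-1:v+2,u-1:u+2].reshape(-1,3),0)))
E
```

```text
tcp [359. 326.] near finger tip outer [373. 336.]
foot [361. 387.]
grip [359. 295.]
top [359. 252.]
flange [262. 312.]
nose [166. 329.]
lever [490. 175.]
finger [483.   7. 188.]
body [478.  -5. 144.]
nose [561.  22. 150.]
shank [544.  16. 152.]
flange [524.   5. 158.]
foot [481.  -3. 113.]
seal [ 594. -207.  109.]
```

```bash
python3 - <<'E'
from h import *
S=np.load("side1.npz"); V=cloud("side",S["d"]); p=S["p"]
for u in (298,302,306,309):
    print(u)
    for v in range(160,212,2): print(v,p[v,u].tolist(),np.round(np.median(V[v-1:v+1,u-1:u+2].reshape(-1,3),0)).tolist(),end=' ; ')
    print()
E
```

```text
298
160 [51, 47, 43] [490.0, -28.0, 216.0] ; 162 [53, 45, 42] [490.0, -28.0, 211.0] ; 164 [52, 48, 45] [490.0, -30.0, 207.0] ; 166 [52, 47, 40] [490.0, -28.0, 202.0] ; 168 [56, 50, 46] [490.0, -28.0, 197.0] ; 170 [56, 48, 43] [490.0, -27.0, 193.0] ; 172 [59, 51, 45] [490.0, -27.0, 189.0] ; 174 [58, 50, 44] [490.0, -27.0, 184.0] ; 176 [51, 43, 37] [491.0, -18.0, 183.0] ; 178 [88, 82, 78] [491.0, -17.0, 178.0] ; 180 [103, 94, 89] [491.0, -11.0, 175.0] ; 182 [102, 97, 91] [491.0, -12.0, 171.0] ; 184 [110, 103, 97] [491.0, -8.0, 168.0] ; 186 [99, 91, 84] [491.0, -3.0, 164.0] ; 188 [109, 98, 90] [491.0, -3.0, 160.0] ; 190 [119, 109, 101] [491.0, -2.0, 156.0] ; 192 [110, 100, 94] [492.0, 1.0, 152.0] ; 194 [104, 97, 89] [492.0, -1.0, 147.0] ; 196 [97, 86, 80] [492.0, -2.0, 142.0] ; 198 [93, 81, 72] [492.0, -5.0, 136.0] ; 200 [105, 95, 83] [492.0, -10.0, 129.0] ; 202 [100, 88, 80] [492.0, -12.0, 124.0] ; 204 [121, 112, 102] [492.0, -10.0, 119.0] ; 206 [120, 109, 101] [492.0, -7.0, 116.0] ; 208 [119, 111, 101] [492.0, -3.0, 113.0] ; 210 [112, 99, 94] [492.0, -2.0, 108.0] ; 
302
160 [48, 45, 4
[... 2477 characters left out ...]
] [467.0, 0.0, 184.0] ; 180 [46, 38, 30] [468.0, 1.0, 179.0] ; 182 [204, 199, 198] [449.0, -328.0, 57.0] ; 184 [76, 67, 61] [467.0, -12.0, 165.0] ; 186 [75, 64, 58] [467.0, -14.0, 159.0] ; 188 [77, 69, 60] [467.0, -13.0, 156.0] ; 190 [98, 89, 81] [467.0, -11.0, 151.0] ; 192 [101, 90, 82] [467.0, -11.0, 147.0] ; 194 [107, 92, 91] [467.0, -10.0, 142.0] ; 196 [111, 97, 95] [467.0, -11.0, 137.0] ; 198 [132, 119, 105] [450.0, -332.0, 7.0] ; 200 [246, 240, 226] [448.0, -332.0, 0.0] ; 202 [163, 148, 136] [452.0, -272.0, 19.0] ; 204 [158, 151, 152] [467.0, -19.0, 115.0] ; 206 [153, 146, 141] [467.0, -11.0, 112.0] ; 208 [125, 117, 120] [467.0, -8.0, 110.0] ; 210 [230, 195, 58] [460.0, -149.0, 45.0] ;
```

The tap is held, but the fingertips are about 39 mm higher than the reported TCP suggests (tips at z≈175, reading 135.8). They are on the 20 mm boss above the square body. I'll set the tap back down, open, and re-grip lower, watching the force.

```bash
python3 -m handwheel '[0,0,0.04,0,0,0,1, 0,0,0.06,0,0,0,1, 0,0,0.06,0,0,0,1, 0,0,0.04,0,0,0,1, 0,0,0.02,0,0,0,1, 0,0,0.01,0,0,0,1, 0,0,0.006,0,0,0,1, 0,0,0,0,0,0,1]' && python3 st.py
```

```text
t: 5.55
ee_pos: [482.9, -19.1, 77.6]
eef_rot: [[-0.924, -0.383, 0.0], [-0.383, 0.924, -0.0], [-0.0, -0.0, -1.0]]
ft_force: [-0.7, 0.0, -3.3]
gripper_width: 0.234
finger_force: 30.0
t 5.55 tcp [482.9 -19.1  77.6] yaw_y 112.52 z [ 4.e-04 -1.e-04 -1.e+00] F [-0.7  0.  -3.3] T [ 0.06 -0.01 -0.03] w 0.234 29.985162019729614
```

```bash
python3 -m handwheel '[0,0,0.004,0,0,0,1, 0,0,0.003,0,0,0,1, 0,0,0,0,0,0,1]' && python3 st.py
python3 -m handwheel '[0,0,0,0,0,0,0, 0,0,0,0,0,0,0, 0,0,0,0,0,0,0, 0,0,0,0,0,0,0, 0,0,0,0,0,0,0, 0,0,0,0,0,0,0, 0,0,0,0,0,0,0, 0,0,0.02,0,0,0,0, 0,0,0.02,0,0,0,0, 0,0,0,0,0,0,0]' && python3 st.py
python3 - <<'E'
from h import *
b,d=arm.capture("side"); np.savez("side2.npz",p=b,d=d)
cv2.imwrite("pics/open.png",cv2.resize(b[130:250,230:350,::-1],(600,600),interpolation=cv2.INTER_CUBIC))
E
```

```text
t: 5.85
ee_pos: [483.1, -19.1, 76.4]
eef_rot: [[-0.924, -0.383, 0.001], [-0.383, 0.924, -0.0], [-0.001, -0.001, -1.0]]
ft_force: [-1.3, 0.7, 3.8]
gripper_width: 0.23
finger_force: 30.0
t 5.85 tcp [483.1 -19.1  76.4] yaw_y 112.51 z [ 1.3e-03 -2.0e-04 -1.0e+00] F [-1.3  0.7  3.8] T [ 0.22  0.27 -0.  ] w 0.23 30.018703043460846
t: 6.85
ee_pos: [482.2, -19.0, 64.8]
eef_rot: [[-0.924, -0.383, -0.002], [-0.383, 0.924, 0.0], [0.001, 0.001, -1.0]]
ft_force: [0.6, -0.7, 0.2]
gripper_width: 1.003
finger_force: 0.0
t 6.85 tcp [482.2 -19.   64.8] yaw_y 112.51 z [-1.5e-03  4.0e-04 -1.0e+00] F [ 0.6 -0.7  0.2] T [ 0.06 -0.05 -0.  ] w 1.003 0.0
```

View pics/open.png

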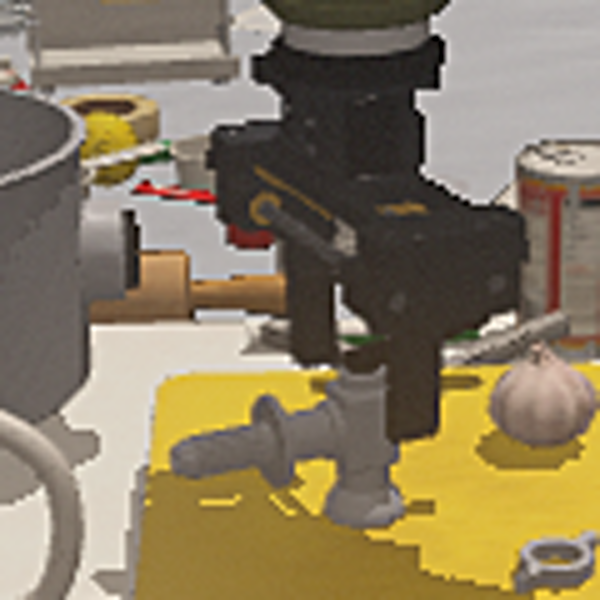

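The tap stands upright on the board. The near fingertip is at crop (412,438) and the far one at (312,365). I'll measure their height.

```bash
python3 - <<'E'
from h import *
S=np.load("side2.npz"); V=cloud("side",S["d"]);p=S["p"]
for u,vs in ((309,range(208,222)),(314,range(208,222)),(290,range(196,208)),(302,range(190,216,4))):
    for v in vs: print(u,v,p[v,u].tolist(),np.round(V[v,u]).tolist(),end=' ; ')
    print()
E
```

```text
309 208 [62, 52, 38] [470.0, 41.0, 129.0] ; 309 209 [68, 55, 45] [470.0, 41.0, 127.0] ; 309 210 [63, 50, 37] [470.0, 39.0, 124.0] ; 309 211 [63, 52, 40] [470.0, 36.0, 120.0] ; 309 212 [66, 57, 43] [470.0, 40.0, 120.0] ; 309 213 [68, 56, 40] [470.0, 38.0, 117.0] ; 309 214 [66, 54, 40] [470.0, 40.0, 115.0] ; 309 215 [68, 55, 40] [470.0, 41.0, 113.0] ; 309 216 [69, 57, 46] [470.0, 39.0, 110.0] ; 309 217 [61, 49, 38] [470.0, 37.0, 106.0] ; 309 218 [62, 50, 47] [470.0, 33.0, 102.0] ; 309 219 [97, 92, 98] [467.0, -9.0, 82.0] ; 309 220 [89, 84, 92] [468.0, -8.0, 79.0] ; 309 221 [92, 85, 97] [468.0, -8.0, 77.0] ; 
314 208 [65, 54, 42] [459.0, 38.0, 128.0] ; 314 209 [65, 56, 40] [459.0, 34.0, 124.0] ; 314 210 [66, 55, 44] [459.0, 37.0, 122.0] ; 314 211 [68, 55, 42] [459.0, 35.0, 119.0] ; 314 212 [69, 56, 42] [459.0, 33.0, 116.0] ; 314 213 [64, 53, 34] [459.0, 32.0, 113.0] ; 314 214 [69, 56, 42] [459.0, 36.0, 113.0] ; 314 215 [64, 51, 37] [459.0, 34.0, 109.0] ; 314 216 [60, 50, 40] [459.0, 32.0, 106.0] ; 314 217 [100, 79, 45] [459.0, 26.0, 101.0] ; 314 218 [239, 200, 62] [450.0, -99.0, 44.0] ;
[... 307 characters left out ...]
.0, 113.0] ; 290 200 [60, 50, 39] [509.0, -57.0, 110.0] ; 290 201 [55, 46, 36] [509.0, -57.0, 108.0] ; 290 202 [55, 47, 40] [509.0, -59.0, 104.0] ; 290 203 [142, 132, 127] [509.0, -57.0, 102.0] ; 290 204 [236, 208, 110] [507.0, -193.0, 45.0] ; 290 205 [226, 194, 59] [507.0, -183.0, 46.0] ; 290 206 [226, 196, 63] [507.0, -176.0, 46.0] ; 290 207 [223, 193, 61] [507.0, -174.0, 44.0] ; 
302 190 [58, 49, 43] [486.0, 63.0, 179.0] ; 302 194 [183, 173, 158] [468.0, -339.0, 16.0] ; 302 198 [54, 73, 36] [469.0, -332.0, 6.0] ; 302 202 [62, 49, 38] [483.0, -10.0, 123.0] ; 302 206 [106, 98, 89] [483.0, -5.0, 115.0] ; 302 210 [109, 99, 92] [483.0, -1.0, 107.0] ; 302 214 [107, 98, 91] [483.0, -2.0, 97.0] ;
```

The tips are at about z=103 with the reading at 64.8, so the offset is about 38.5 mm. I'll go down another 30 mm, putting the tips 27 mm above the tap's foot, and then close.

```bash
python3 -m handwheel '[0,0,0.03,0,0,0,0, 0,0,0.03,0,0,0,0, 0,0,0.02,0,0,0,0, 0,0,0.02,0,0,0,0, 0,0,0,0,0,0,0]' && python3 st.py && python3 -m handwheel '[0,0,0.01,0,0,0,0, 0,0,0.01,0,0,0,0, 0,0,0,0,0,0,0]' && python3 st.py
python3 -m handwheel '[0,0,0,0,0,0,1, 0,0,0,0,0,0,1, 0,0,0,0,0,0,1, 0,0,0,0,0,0,1, 0,0,0,0,0,0,1, 0,0,0,0,0,0,1, 0,0,0,0,0,0,1, 0,0,0,0,0,0,1]' && python3 st.py
```

```text
t: 7.4
ee_pos: [482.3, -18.9, 39.9]
eef_rot: [[-0.924, -0.383, -0.001], [-0.383, 0.924, 0.0], [0.001, 0.001, -1.0]]
ft_force: [0.1, 0.3, 0.3]
gripper_width: 1.003
finger_force: 0.0
t 7.4 tcp [482.3 -18.9  39.9] yaw_y 112.51 z [-1.3e-03  4.0e-04 -1.0e+00] F [0.1 0.3 0.3] T [0.05 0.09 0.02] w 1.003 0.0
t: 7.7
ee_pos: [482.6, -19.0, 35.5]
eef_rot: [[-0.924, -0.383, -0.0], [-0.383, 0.924, 0.0], [0.0, 0.0, -1.0]]
ft_force: [0.5, -0.1, 0.9]
gripper_width: 1.0
finger_force: 0.0
t 7.7 tcp [482.6 -19.   35.5] yaw_y 112.51 z [-3.e-04  1.e-04 -1.e+00] F [ 0.5 -0.1  0.9] T [0.09 0.01 0.01] w 1.0 0.0
t: 8.5
ee_pos: [482.6, -18.9, 35.7]
eef_rot: [[-0.924, -0.383, -0.0], [-0.383, 0.924, 0.0], [0.0, 0.0, -1.0]]
ft_force: [-0.7, -1.1, -0.9]
gripper_width: 0.312
finger_force: 29.9
t 8.5 tcp [482.6 -18.9  35.7] yaw_y 112.51 z [-2.e-04  3.e-04 -1.e+00] F [-0.7 -1.1 -0.9] T [-0.16 -0.03  0.03] w 0.312 29.929349856683984
```

The gripper opening is 0.312 × 88 = 27.5 mm, which matches the square body. The board underside at z=35 is the grate level, so the collar axis is at z=105 and the reading should be about 50.7 for insertion. I'll lift, rotate by -18.1° and travel.

```bash
python3 -m handwheel '[0,0,-0.04,0,0,0,1, 0,0,-0.08,0,0,0,1, 0,0,-0.08,0,0,0,1, 0,0,-0.04,0,0,0,1, 0,0,0,0,0,0.0335,1, 0,0,0,0,0,0.0335,1, 0,0,0,0,0,0.0335,1, 0,0,0,0,0,0,1]' && python3 st.py 472.9 -236.1 95.7
```

```text
t: 9.3
ee_pos: [482.4, -19.0, 95.5]
eef_rot: [[-0.997, -0.076, -0.001], [-0.076, 0.997, 0.0], [0.001, 0.0, -1.0]]
ft_force: [-0.2, 0.1, -3.5]
gripper_width: 0.318
finger_force: 29.9
t 9.3 tcp [482.4 -19.   95.5] yaw_y 94.37 z [-8.e-04  2.e-04 -1.e+00] F [-0.2  0.1 -3.5] T [ 0.08 -0.02  0.01] w 0.318 29.944859439565334
units [ 0.104 -0.863 -0.001]
```

```bash
python3 -m handwheel '[0.014,-0.06,0,0,0,0,1, 0.02,-0.13,0,0,0,0,1, 0.02,-0.14,0,0,0,0,1, 0.02,-0.14,0,0,0,0,1, 0.02,-0.14,0,0,0,0,1, 0.01,-0.13,0,0,0,0,1, 0,-0.08,0,0,0,0,1, 0,-0.043,0.06,0,0,0,1, 0,0,0.08,0,0,0,1, 0,0,0.04,0,0,0,1]' && python3 -m handwheel '[0,0,0,0,0,0,1, 0,0,0,0,0,0,1]' && python3 st.py 472.9 -236.1 50.7
python3 - <<'E'
from h import *
b,d=arm.capture("side"); np.savez("side3.npz",p=b,d=d)
a,d=arm.capture("top"); np.savez("top3.npz",p=a,d=d)
B=cv2.resize(b[145:215,215:315,::-1],(500,350),interpolation=cv2.INTER_CUBIC)
A=cv2.resize(a[150:215,330:385,::-1],(296,350),interpolation=cv2.INTER_CUBIC)
cv2.imwrite("pics/pre.png",np.hstack([B,A]))
E
```

```text
t: 10.3
ee_pos: [472.8, -235.5, 49.0]
eef_rot: [[-0.997, -0.078, -0.002], [-0.079, 0.997, 0.002], [0.002, 0.002, -1.0]]
ft_force: [-0.2, 0.9, -4.4]
gripper_width: 0.317
finger_force: 29.9
t: 10.5
ee_pos: [473.8, -236.0, 51.2]
eef_rot: [[-0.997, -0.078, 0.0], [-0.078, 0.997, -0.0], [-0.0, -0.0, -1.0]]
ft_force: [0.1, -0.1, -4.2]
gripper_width: 0.312
finger_force: 29.9
t 10.5 tcp [ 473.8 -236.    51.2] yaw_y 94.49 z [ 4.e-04 -2.e-04 -1.e+00] F [ 0.1 -0.1 -4.2] T [ 0.01  0.03 -0.01] w 0.312 29.943824347428745
units [ 0.0036 -0.0003  0.002 ]
```

View pics/pre.png

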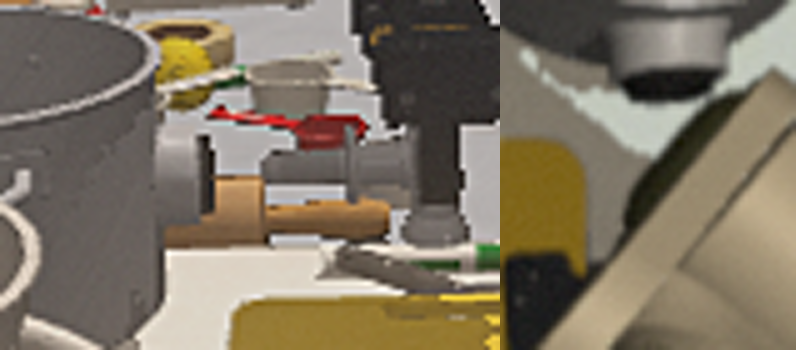

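The side view shows the shank at about (270–345, 166) in the crop and the seal at about (207, 175), nearly aligned. I'll measure the height difference.

```bash
python3 - <<'E'
from h import *
S=np.load("side3.npz"); V=cloud("side",S["d"]);p=S["p"]
f,cx,cy,R,t=cal("side"); o=-R.T@t
C=np.array([589.6,-227.1,105]); a=np.radians(4.4); n=np.array([-np.sin(a),np.cos(a),0])
def hit(u,v):
    r=R.T@np.array([(u-cx)/f,(v-cy)/f,1]); s=n@(C-o)/(n@r); return o+s*r
m=(V[...,1]>-275)&(V[...,1]<-185)&(V[...,2]>75)&(V[...,2]<140)
for u in range(247,302,1):
    v=np.where(m[160:200,u])[0]+160
    if len(v):
        A,B=hit(u,v.min()-.5),hit(u,v.max()+.5); q=V[v,u]
        print(u,v.min(),v.max(),len(v),np.round((A+B)/2,1).tolist(),"h",round(A[2]-B[2],1),"ynear",np.round(np.median(q[len(q)//3:2*len(q)//3+1],0),1).tolist(), "offn",np.round(n@(np.median(q[len(q)//3:2*len(q)//3+1],0)-C),1))
E
```

```text
247 170 191 22 [618.5, -224.9, 102.0] h 61.4 ynear [616.4, -198.7, 110.5] offn 26.2
248 170 190 21 [615.8, -225.1, 103.3] h 58.6 ynear [613.9, -198.6, 111.4] offn 26.6
249 170 189 20 [613.1, -225.3, 104.5] h 55.8 ynear [611.1, -199.2, 114.0] offn 26.2
250 170 189 20 [610.4, -225.5, 104.4] h 55.8 ynear [608.6, -198.1, 113.6] offn 27.5
251 170 189 20 [607.8, -225.7, 104.2] h 55.8 ynear [606.1, -200.1, 113.9] offn 25.7
252 170 189 20 [605.2, -225.9, 104.1] h 55.8 ynear [603.4, -199.5, 113.6] offn 26.5
253 170 189 20 [602.5, -226.1, 103.9] h 55.8 ynear [601.0, -201.0, 113.0] offn 25.1
254 172 189 18 [600.0, -226.3, 101.0] h 50.4 ynear [598.5, -198.8, 110.1] offn 27.6
255 172 187 16 [597.3, -226.5, 103.7] h 44.7 ynear [596.1, -205.9, 111.0] offn 20.6
256 172 187 16 [594.6, -226.7, 103.6] h 44.7 ynear [593.6, -206.9, 109.8] offn 19.9
257 175 186 12 [592.1, -226.9, 100.7] h 33.6 ynear [591.0, -206.8, 107.7] offn 20.1
267 177 180 4 [565.5, -229.0, 104.9] h 11.2 ynear [565.3, -223.8, 106.7] offn 5.2
268 176 181 6 [562.9, -229.2, 104.7] h 16.8 ynear [562.9, -225.1, 105.5] offn 4.1
269 175 181 
[... 2014 characters left out ...]
 [496.6, -225.5, 106.6] offn 8.7
294 172 181 10 [493.7, -234.5, 106.4] h 28.1 ynear [494.0, -224.0, 110.7] offn 10.4
295 172 182 11 [491.0, -234.7, 104.9] h 30.9 ynear [491.4, -222.6, 109.5] offn 12.0
296 170 182 13 [488.3, -234.9, 107.5] h 36.5 ynear [488.7, -223.6, 112.2] offn 11.2
297 170 187 18 [485.7, -235.1, 100.2] h 50.7 ynear [486.2, -221.3, 103.7] offn 13.7
298 170 188 18 [483.1, -235.3, 98.6] h 53.6 ynear [483.6, -220.4, 104.0] offn 14.9
299 170 188 19 [480.4, -235.5, 98.5] h 53.6 ynear [481.5, -204.9, 109.0] offn 30.4
300 170 188 19 [477.7, -235.7, 98.3] h 53.6 ynear [478.9, -205.8, 108.9] offn 29.7
301 170 189 20 [475.1, -235.9, 96.8] h 56.5 ynear [476.2, -206.5, 107.0] offn 29.2
```

Heights agree within about 1 mm, lateral offset within about 1 mm, and the flange-to-seal gap is about 69 mm. I'll drop 0.75 mm and advance.

```bash
python3 -m handwheel '[-0.02,0,0.003,0,0,0,1, -0.03,0,0,0,0,0,1, -0.02,0,0,0,0,0,1, -0.01,0,0,0,0,0,1, -0.01,0,0,0,0,0,1, -0.01,0,0,0,0,0,1, -0.01,0,0,0,0,0,1, -0.01,0,0,0,0,0,1, 0,0,0,0,0,0,1]' && python3 st.py && python3 -m handwheel '[-0.01,0,0,0,0,0,1, -0.01,0,0,0,0,0,1, -0.01,0,0,0,0,0,1, -0.01,0,0,0,0,0,1, 0,0,0,0,0,0,1]' && python3 st.py
```

```text
t: 11.5
ee_pos: [503.6, -233.9, 49.9]
eef_rot: [[-0.997, -0.077, 0.0], [-0.077, 0.997, -0.0], [-0.0, -0.0, -1.0]]
ft_force: [-0.1, -0.7, -4.4]
gripper_width: 0.316
finger_force: 29.9
t 11.5 tcp [ 503.6 -233.9   49.9] yaw_y 94.43 z [ 2.e-04 -1.e-04 -1.e+00] F [-0.1 -0.7 -4.4] T [ 0.01  0.06 -0.02] w 0.316 29.943907939014025
t: 12.0
ee_pos: [513.6, -233.1, 49.9]
eef_rot: [[-0.997, -0.077, 0.0], [-0.077, 0.997, -0.0], [-0.0, -0.0, -1.0]]
ft_force: [-0.3, 0.1, -4.5]
gripper_width: 0.31
finger_force: 29.9
t 12.0 tcp [ 513.6 -233.1   49.9] yaw_y 94.43 z [ 1.e-04 -1.e-04 -1.e+00] F [-0.3  0.1 -4.5] T [0.02 0.03 0.01] w 0.31 29.943946679122746
```

```bash
python3 -m handwheel '[-0.01,0,0,0,0,0,1, -0.01,0,0,0,0,0,1, -0.01,0,0,0,0,0,1, -0.01,0,0,0,0,0,1, -0.01,0,0,0,0,0,1, 0,0,0,0,0,0,1]' && python3 st.py && python3 -m handwheel '[-0.01,0,0,0,0,0,1, -0.01,0,0,0,0,0,1, -0.01,0,0,0,0,0,1, -0.01,0,0,0,0,0,1, 0,0,0,0,0,0,1]' && python3 st.py
```

```text
t: 12.6
ee_pos: [526.0, -232.1, 49.9]
eef_rot: [[-0.997, -0.077, 0.0], [-0.077, 0.997, -0.0], [-0.0, -0.0, -1.0]]
ft_force: [-0.2, 0.2, -4.2]
gripper_width: 0.317
finger_force: 29.9
t 12.6 tcp [ 526.  -232.1   49.9] yaw_y 94.43 z [ 1.e-04 -1.e-04 -1.e+00] F [-0.2  0.2 -4.2] T [-0.    0.01 -0.01] w 0.317 29.943920997757232
t: 13.1
ee_pos: [536.0, -231.3, 49.9]
eef_rot: [[-0.997, -0.077, 0.0], [-0.077, 0.997, -0.0], [-0.0, -0.0, -1.0]]
ft_force: [-0.6, 0.4, -4.6]
gripper_width: 0.319
finger_force: 29.9
t 13.1 tcp [ 536.  -231.3   49.9] yaw_y 94.43 z [ 2.e-04 -1.e-04 -1.e+00] F [-0.6  0.4 -4.6] T [ 0.02  0.02 -0.07] w 0.319 29.943916735210223
```

```bash
python3 -m handwheel '[-0.004,0,0,0,0,0,1, -0.004,0,0,0,0,0,1, -0.004,0,0,0,0,0,1, -0.004,0,0,0,0,0,1, -0.004,0,0,0,0,0,1, 0,0,0,0,0,0,1, 0,0,0,0,0,0,1]' && python3 st.py && python3 -m handwheel '[-0.004,0,0,0,0,0,1, -0.004,0,0,0,0,0,1, 0,0,0,0,0,0,1, 0,0,0,0,0,0,1]' && python3 st.py
```

```text
t: 13.8
ee_pos: [540.7, -230.9, 49.9]
eef_rot: [[-0.997, -0.077, -0.0], [-0.077, 0.997, 0.0], [0.0, 0.0, -1.0]]
ft_force: [-0.2, -0.7, -5.0]
gripper_width: 0.309
finger_force: 29.9
t 13.8 tcp [ 540.7 -230.9   49.9] yaw_y 94.42 z [-1.e-04  0.e+00 -1.e+00] F [-0.2 -0.7 -5. ] T [-0.01  0.01 -0.07] w 0.309 29.943911181326257
t: 14.2
ee_pos: [542.7, -230.8, 49.9]
eef_rot: [[-0.997, -0.077, -0.0], [-0.077, 0.997, 0.0], [0.0, 0.0, -1.0]]
ft_force: [-0.2, 0.7, -4.9]
gripper_width: 0.314
finger_force: 29.9
t 14.2 tcp [ 542.7 -230.8   49.9] yaw_y 94.43 z [-0.  0. -1.] F [-0.2  0.7 -4.9] T [0.01 0.04 0.02] w 0.314 29.943977583025116
```

```bash
python3 -m handwheel '[-0.004,0,0,0,0,0,1, 0,0,0,0,0,0,1, 0,0,0,0,0,0,1]' && python3 st.py && python3 -m handwheel '[-0.004,0,0,0,0,0,1, 0,0,0,0,0,0,1, 0,0,0,0,0,0,1]' && python3 st.py
```

```text
t: 14.5
ee_pos: [543.7, -230.7, 49.9]
eef_rot: [[-0.997, -0.077, -0.0], [-0.077, 0.997, -0.0], [0.0, -0.0, -1.0]]
ft_force: [-0.7, -0.4, -4.6]
gripper_width: 0.315
finger_force: 29.9
t 14.5 tcp [ 543.7 -230.7   49.9] yaw_y 94.42 z [-0. -0. -1.] F [-0.7 -0.4 -4.6] T [-0.02  0.01 -0.01] w 0.315 29.9438719121099
t: 14.8
ee_pos: [544.6, -230.6, 49.9]
eef_rot: [[-0.997, -0.077, -0.0], [-0.077, 0.997, 0.0], [0.0, 0.0, -1.0]]
ft_force: [-1.6, -0.0, -3.9]
gripper_width: 0.312
finger_force: 29.9
t 14.8 tcp [ 544.6 -230.6   49.9] yaw_y 94.42 z [-3.e-04  1.e-04 -1.e+00] F [-1.6 -0.  -3.9] T [ 0.02  0.22 -0.03] w 0.312 29.943150848412188
```

Contact with the seal at about x=544.2. Now I'll press in 1 mm steps.

```bash
python3 -m handwheel '[-0.004,0,0,0,0,0,1, 0,0,0,0,0,0,1, 0,0,0,0,0,0,1]' && python3 st.py && python3 -m handwheel '[-0.004,0,0,0,0,0,1, 0,0,0,0,0,0,1, 0,0,0,0,0,0,1]' && python3 st.py
```

```text
t: 15.1
ee_pos: [545.5, -230.6, 49.8]
eef_rot: [[-0.997, -0.077, -0.001], [-0.077, 0.997, 0.0], [0.001, 0.0, -1.0]]
ft_force: [-4.0, -0.1, -3.8]
gripper_width: 0.315
finger_force: 29.9
t 15.1 tcp [ 545.5 -230.6   49.8] yaw_y 94.42 z [-6.e-04  2.e-04 -1.e+00] F [-4.  -0.1 -3.8] T [-0.    0.43 -0.02] w 0.315 29.942421751184156
t: 15.4
ee_pos: [546.3, -230.5, 49.8]
eef_rot: [[-0.997, -0.077, -0.001], [-0.077, 0.997, 0.0], [0.001, 0.0, -1.0]]
ft_force: [-5.0, -0.7, -2.7]
gripper_width: 0.315
finger_force: 29.9
t 15.4 tcp [ 546.3 -230.5   49.8] yaw_y 94.42 z [-1.e-03  2.e-04 -1.e+00] F [-5.  -0.7 -2.7] T [-0.01  0.79  0.01] w 0.315 29.94231567339739
```

```bash
python3 -m handwheel '[-0.004,0,0,0,0,0,1, 0,0,0,0,0,0,1, -0.003,0,0,0,0,0,1, 0,0,0,0,0,0,1, 0,0,0,0,0,0,1, 0,0,0,0,0,0,1]' && python3 st.py && python3 - <<'E'
from h import *
F=[]
for i in range(6):
    b,d=arm.capture("side"); F.append(arm.read_state()["ft_force"])
np.savez("side4.npz",p=b,d=d); print(np.mean(F,0))
cv2.imwrite("pics/press.png",cv2.resize(b[145:215,215:315,::-1],(800,560),interpolation=cv2.INTER_CUBIC))
E
```

```text
t: 16.0
ee_pos: [547.5, -230.4, 49.8]
eef_rot: [[-0.997, -0.077, -0.002], [-0.077, 0.997, 0.0], [0.002, 0.001, -1.0]]
ft_force: [-9.4, -1.4, -2.0]
gripper_width: 0.313
finger_force: 29.9
t 16.0 tcp [ 547.5 -230.4   49.8] yaw_y 94.42 z [-2.2e-03  4.0e-04 -1.0e+00] F [-9.4 -1.4 -2. ] T [-0.02  1.15 -0.09] w 0.313 29.94076556089567
[-8.45369899 -0.35545796 -1.74246944]
```

View pics/press.png

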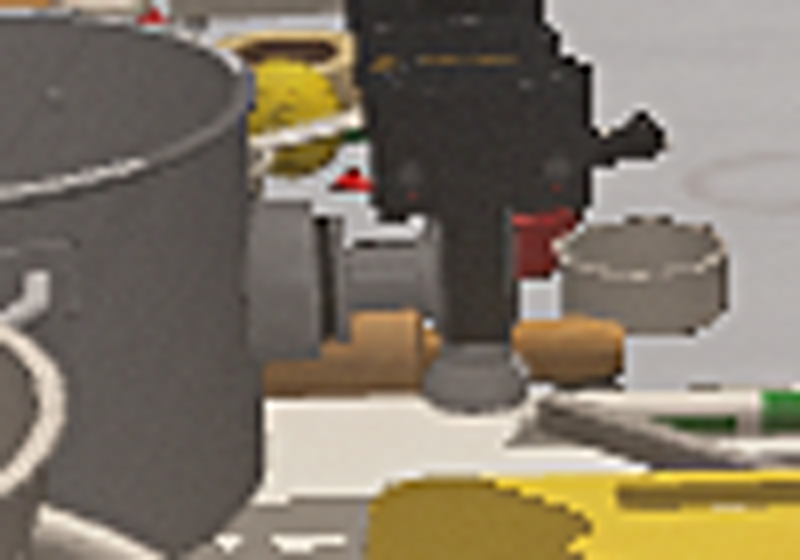

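The flange is seated on the seal, which is visibly part-compressed, and the tap is upright. The push is about 8.5 N, so I'll add a little and hold.

```bash
python3 -m handwheel '[-0.003,0,0,0,0,0,1, 0,0,0,0,0,0,1, 0,0,0,0,0,0,1, 0,0,0,0,0,0,1]' && python3 - <<'E'
from h import *
F=[]
for i in range(8): arm.capture("side"); F.append(arm.read_state()["ft_force"])
print(np.mean(F,0),np.std(F,0),arm.read_state()["ee_pos"])
E
```

```text
t: 16.7
ee_pos: [548.0, -230.3, 49.7]
eef_rot: [[-0.997, -0.077, -0.003], [-0.077, 0.997, 0.001], [0.003, 0.001, -1.0]]
ft_force: [-9.8, -1.2, -1.4]
gripper_width: 0.312
finger_force: 29.9
[-9.81089278 -1.03123628 -1.37264549] [0.303313   0.25964975 0.2834943 ] [ 548.04236788 -230.34113902   49.73436589]
```

```bash
for i in 1 2 3 4; do python3 -m handwheel '[0,0,0,0,0,0,1, 0,0,0,0,0,0,1, 0,0,0,0,0,0,1, 0,0,0,0,0,0,1, 0,0,0,0,0,0,1, 0,0,0,0,0,0,1, 0,0,0,0,0,0,1, 0,0,0,0,0,0,1, 0,0,0,0,0,0,1, 0,0,0,0,0,0,1]' | grep -E "t:|ft_f|ee_pos"; done; python3 st.py
```

```text
t: 18.1
ee_pos: [548.1, -230.3, 49.7]
eef_rot: [[-0.997, -0.077, -0.003], [-0.077, 0.997, 0.001], [0.003, 0.001, -1.0]]
ft_force: [-9.6, -0.3, -0.6]
t: 19.1
ee_pos: [548.0, -230.3, 49.7]
eef_rot: [[-0.997, -0.077, -0.003], [-0.077, 0.997, 0.001], [0.003, 0.001, -1.0]]
ft_force: [-10.9, -0.7, -2.3]
t: 20.1
ee_pos: [548.1, -230.3, 49.8]
eef_rot: [[-0.997, -0.077, -0.003], [-0.077, 0.997, 0.001], [0.003, 0.001, -1.0]]
ft_force: [-9.9, -0.5, -0.4]
t: 21.1
ee_pos: [548.1, -230.4, 49.8]
eef_rot: [[-0.997, -0.077, -0.003], [-0.077, 0.997, 0.001], [0.003, 0.001, -1.0]]
ft_force: [-9.2, -0.4, -1.5]
t 21.1 tcp [ 548.1 -230.4   49.8] yaw_y 94.42 z [-2.8e-03  5.0e-04 -1.0e+00] F [-9.2 -0.4 -1.5] T [-0.06  1.37 -0.04] w 0.318 29.940078109066235
```

```bash
python3 -c "
from bench import arm
print(arm.finish_job())"
```

```text
the job is handed in; nothing more can be done
None
```

The tap's shank is in the collar with its flange pressed on the seal at about 10 N; the push held steady for over 4 s (job time about 21 s), and I handed the job in with the tap still gripped and pressed, after one re-grip because the first grasp landed above the square body.

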